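# Empty the knob tin into the assembly tray

## Task

Take the copper tin from under the rack's shelf, tip all five wooden knobs out of it into the open wooden tray, then stand the empty tin upright again on the cork mat under the shelf and let go. The tin is thin sheet: hold it with a light grip (under about 20 N), set it down gently, and leave the glue jar and screwdriver where they are.

Things in the scene. Friction and masses are not known exactly. Their poses are not given: they have to be found in the camera images.
- tin: Loose open copper tin, about 0.22 kg (varies), 62 mm wide (y), 100 mm tall, base 55 mm deep (x), sheet 3 mm. Origin: centre of the base's underside, z up, x towards its pouring side. The back wall (x = -27.5 mm) is upright; the front slopes out 30 degrees from the base edge (x = 27.5 mm) to the lip. Starts on the mat, pouring side to the robot's left (+y). Set it on the rack with under 35 N
- grip (a point): in the tin's middle, 60 mm above its base, between the flat parallel upright side walls (y = +-31 mm), the place to grip. The thin sheet dents: the two fingers' contact forces on the tin, added together, must stay under 50 N, so squeeze with 20 N or less
- lip (a point): middle of the tin's pouring lip, at (85, 0, 100) mm in the tin's frame
- rack: Fixed rack: base 170 (x) x 290 (y) x 12 mm, origin at its underside's centre, x to the robot's left; posts 20 x 18 mm at x = 20, y = +-135 mm carry a 14 mm shelf, x = -10 to 52 mm, underside 152 mm up; on its open edge (x = -10 mm) a fence board rises to 226 mm. They overhang the tin: no vertical tool fits; come from the tin's back (-x) side, tool leaning back 30 to 50 degrees
- mat (a point): centre of the top of the cork mat (110 x 110 mm) on the rack's base board, where the tin stands; at (-20, 0, 16) mm in the rack's frame, same axes. The shelf's open edge is at x = +10 mm from this point.
- tray: Fixed open wooden tray, 240 (x) x 200 (y) x 50 mm, walls and floor 8 mm; origin at the centre of its underside; x to the robot's left
- glue: Bystander: amber glue jar, 60 mm across, 85 mm tall; origin at the centre of its underside
- driver: Bystander: screwdriver lying flat, 200 mm long along its x; origin under its middle
- knob0: Round pale wooden knob, a 25 mm ball with a brass pip 8 mm across that stands 1.5 mm out of it along z, 16 g; origin at the ball's centre; starts in the tin
- knob1: Round pale wooden knob, a 25 mm ball with a brass pip 8 mm across that stands 1.5 mm out of it along z, 16 g; origin at the ball's centre; starts in the tin
- knob2: Round pale wooden knob, a 25 mm ball with a brass pip 8 mm across that stands 1.5 mm out of it along z, 16 g; origin at the ball's centre; starts in the tin
- knob3: Round pale wooden knob, a 25 mm ball with a brass pip 8 mm across that stands 1.5 mm out of it along z, 16 g; origin at the ball's centre; starts in the tin
- knob4: Round pale wooden knob, a 25 mm ball with a brass pip 8 mm across that stands 1.5 mm out of it along z, 16 g; origin at the ball's centre; starts in the tin

How it is judged:
On the way, in this order (a step that is already met when the one before it is completed fails the run):
1. the tin is tilted, its pouring lip above the tray (angle between tin's own z axis and vertical above 0.7 rad and x of lip in the frame of tray between -0.12 and 0.12 m and y of lip in the frame of tray between -0.1 and 0.1 m), for 0.05 s.
2. all five knobs lie in the tray, the tin not standing on the rack (x of knob0 in the frame of tray between -0.115 and 0.115 m and y of knob0 in the frame of tray between -0.095 and 0.095 m and z of knob0 in the frame of tray between 0 and 0.055 m and x of knob1 in the frame of tray between -0.115 and 0.115 m and y of knob1 in the frame of tray between -0.095 and 0.095 m and z of knob1 in the frame of tray between 0 and 0.055 m and x of knob2 in the frame of tray between -0.115 and 0.115 m and y of knob2 in the frame of tray between -0.095 and 0.095 m and z of knob2 in the frame of tray between 0 and 0.055 m and x of knob3 in the frame of tray between -0.115 and 0.115 m and y of knob3 in the frame of tray between -0.095 and 0.095 m and z of knob3 in the frame of tray between 0 and 0.055 m and x of knob4 in the frame of tray between -0.115 and 0.115 m and y of knob4 in the frame of tray between -0.095 and 0.095 m and z of knob4 in the frame of tray between 0 and 0.055 m and contact force between tin and rack below 0.05 N), for 0.2 s.
At the end, for the whole second after the job is handed in: All five knobs lie inside the tray at rest; the tin stands upright (within 3.4 degrees) on the cork mat, the middle of its base within 26 mm of the mat's middle along each of the mat's sides, released and at rest (x of knob0 in the frame of tray between -0.115 and 0.115 m and y of knob0 in the frame of tray between -0.095 and 0.095 m and z of knob0 in the frame of tray between 0 and 0.055 m and x of knob1 in the frame of tray between -0.115 and 0.115 m and y of knob1 in the frame of tray between -0.095 and 0.095 m and z of knob1 in the frame of tray between 0 and 0.055 m and x of knob2 in the frame of tray between -0.115 and 0.115 m and y of knob2 in the frame of tray between -0.095 and 0.095 m and z of knob2 in the frame of tray between 0 and 0.055 m and x of knob3 in the frame of tray between -0.115 and 0.115 m and y of knob3 in the frame of tray between -0.095 and 0.095 m and z of knob3 in the frame of tray between 0 and 0.055 m and x of knob4 in the frame of tray between -0.115 and 0.115 m and y of knob4 in the frame of tray between -0.095 and 0.095 m and z of knob4 in the frame of tray between 0 and 0.055 m and x of tin in the frame of mat between -0.026 and 0.026 m and y of tin in the frame of mat between -0.026 and 0.026 m and z of tin in the frame of mat between -0.004 and 0.004 m and angle between tin's own z axis and vertical below 0.06 rad and contact force between the fingers and tin below 0.05 N and linear speed of tin below 0.02 m/s and linear speed of each of knob0, knob1, knob2, knob3, knob4 below 0.05 m/s); the robot touches nothing.
It fails at once if the fingers squeeze the tin with more than 50 N (both fingers' contact forces together) (contact force between the fingers and tin above 50 N).
It fails at once if the tin is pressed or banged on the rack with more than 35 N (contact force between tin and rack above 35 N).
It fails at once if the glue is moved more than 20 mm (distance of glue from where it was at the start of the episode above 0.02 m).
It fails at once if the driver is moved more than 20 mm (distance of driver from where it was at the start of the episode above 0.02 m).
It also fails if it takes over 67 s, if anything falls off the work surface, if the arm or the gripper's body presses on something with over 40 N, if the wrist force passes 120 N, or if a joint passes its speed limit or range.

## Robot

A 6-joint arm with a two-finger parallel gripper is mounted at the origin on the work surface. World frame = base frame: x ahead of the robot, y to its left, z up, the work surface at z = 0. Lengths are in m, angles in rad, forces in N, time in s.
With the tool pointing down it reaches from about 0.3 to 0.775 m from the base axis. Payload 14.6 kg.
Tool frame: the origin (TCP) lies on the centre line of the jaws, within the pads' length; the fingertips stand 14 mm ahead of it and the grasp point (between the pads) lies 5 mm behind it; x points along the fingers, y is the direction in which the jaws open and shut, and the axes are right-handed (so a half turn about x gives the same grasp; the last joint's range is limited). The gripper opens to 94 mm and grips with 3 to 60 N. Pads are 16 mm wide; open, the fingers measure 119 mm over their backs; the gripper's body (75 mm by 177 mm) begins 78 mm behind the grasp point.
Start: joints at [-1.402, 0.3, 1.521, -0, 1.321, -0.067], TCP at [0.128, -0.535, 0.219] pointing down, gripper open.
Joint ranges: [-3.03, 3.03], [-0.79, 2.21], [0.23, 2.52], [-1.04, 4.18], [0, 3.07], [-2.55, 2.55]. Speed limits (rad/s): [2.22, 2.22, 2.57, 3.14, 3.14, 3.14].

## Interface

Orientations are given as [roll, pitch, yaw] about the fixed x, y, z axes, in that order (R = Rz(yaw) Ry(pitch) Rx(roll)).
In Python, from station import * gives the robot as it stands. The module is installed in compiled form; this text tells all that it offers.
- The arm moves only by the shell command python3 -m handwheel 'ROWS' [FORCE]. ROWS is JSON, a list of rows, each a list of 3 entries, a list of its own where there are three numbers: the shift along the tool's x, y, z in mm, then the turn about the tool's x in rad, then the gripper command: -1 is fully open, 1 is shut, values between are in proportion. In form: [[[dx, dy, dz], spin, gripper], ...]. A call has exactly 5 rows; each row is the pose to reach, as a shift and turn from the pose measured when the call began, along the tool's axes at that moment; what a row does not reach only later rows make up. A row lasts 1/10 s, in which the tool goes at most 50 mm and 8.59 degrees, less where a joint would pass 70% of its speed; a pose out of reach is approached as far as the arm can. A call with a gripper value outside its range is refused whole. The fingers move at their own pace and stop on an object; FORCE is the grip in N (left out, the last holds). Time passes only in rows, so rows that repeat a pose let the fingers close, or fill a call up. It gives the time, the measured TCP pose, the force and the opening at its end, in the units of the state.
- get_obs(): the state, without advancing time (a new reading comes with each control period).
- camera(name): name is "side" or "top" or "wrist"; returns (picture, depth): 400x640x3 uint8, blue, green, red; 400x640 float32, m along the optical axis (not along the pixel's ray), 0 where there is no reading.
- camera_info(name): a dict with "fx", "fy", "cx", "cy" (pixels), "extrinsics" (4x4, takes a point from camera to world coordinates). Camera axes: x right, y down, z forward; pixel columns grow to the right and rows downward; lengths in m; the calibration is good to about 2 mm. The wrist camera is an equidistant fisheye: a pixel r from the principal point sees the ray r / f radians off the axis. A picture is of the moment at which its call begins: read the wrist's pose just before it. camera_info takes no time and is no camera call; for the wrist camera it gives the pose at the moment of the call.
- hand_in(): hands the job in, once; it reports no verdict.
The state is a dict: "time_s": time; "qpos": joint angles; "joint_vel": joint speeds; "tau": joint torques, N m; "ee_pos": TCP position; "eef_rot": TCP orientation; "force": force on the tool from outside, world axes, zero at the start; "moment": the same for the moment, N m; "grip_width": finger opening in m.
Only numpy, scipy, OpenCV 4.12 (cv2) and the standard library are available. Lean on these libraries where they do the work, as an engineer would, in place of code of your own. Each camera call takes 0.05 s, during which the arm holds its last target. There are 200 camera calls.

## Working session

There is one attempt and no reset: what is moved stays moved. The work goes in short steps, Python scripts to look and compute and a shell command to move; the robot and the scene stay as the last step left them, time stands still between calls to the robot, and variables do not carry over. Pictures are saved under pics/ and viewed, about 8 in all and at most 12, crops included, and the job is handed in when it is done.

```bash
mkdir -p pics; ls
python3 - <<'E'
from station import *
import cv2,numpy as np
o=get_obs();print({k:np.round(v,3) for k,v in o.items()})
for n in("top","side"):
    p,d=camera(n);cv2.imwrite(f"pics/{n}0.png",p);np.save(f"{n}0.npy",d)
    i=camera_info(n);print(n,i["fx"],i["cx"],i["cy"],np.round(i["extrinsics"],3).tolist())
E
```

```text
pics
{'time_s': np.float64(0.0), 'qpos': array([-1.402,  0.3  ,  1.522,  0.   ,  1.321, -0.067]), 'joint_vel': array([-0.001,  0.002,  0.   ,  0.   ,  0.002, -0.001]), 'tau': array([-0.0000e+00, -5.3181e+01, -3.5274e+01,  7.1000e-02,  2.4000e-02,
       -0.0000e+00]), 'ee_pos': array([ 0.128, -0.535,  0.219]), 'eef_rot': array([-1.65 ,  1.57 ,  1.727]), 'force': array([ 0.09 , -0.116,  0.083]), 'moment': array([-0.002, -0.024, -0.006]), 'grip_width': np.float64(0.094)}
top 462.26944831779247 331.69494451230514 192.4106647494354 [[-0.072, -0.971, 0.229, 0.401], [-0.997, 0.071, -0.012, 0.006], [-0.004, -0.23, -0.973, 0.831], [0.0, 0.0, 0.0, 1.0]]
side 432.4560322580208 315.5770319163745 193.94394238845564 [[0.936, -0.189, 0.297, 0.319], [-0.352, -0.536, 0.768, -0.679], [0.013, -0.823, -0.568, 0.603], [0.0, 0.0, 0.0, 1.0]]
```

View pics/top0.png

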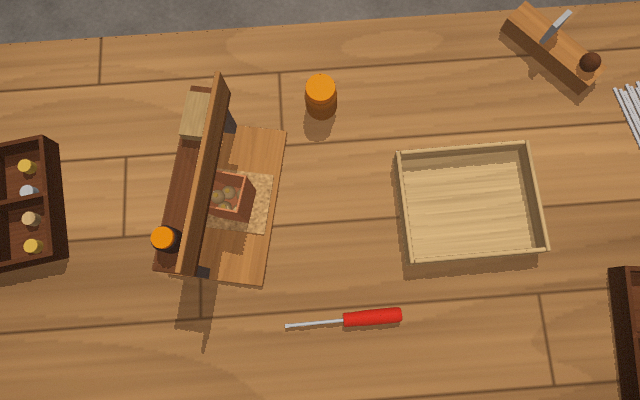

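View pics/side0.png

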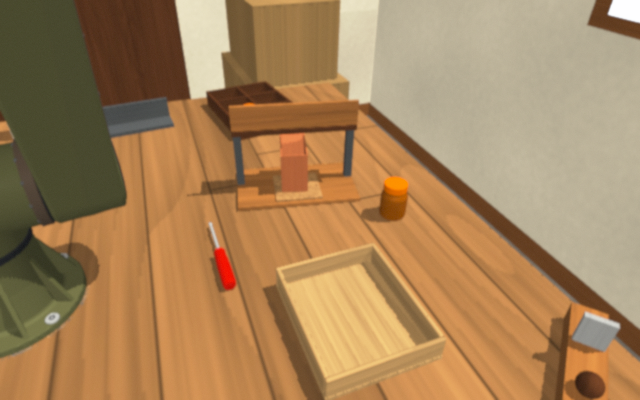

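Top view: the tin, with knobs inside, is at about (228,192) on the mat at (258,205). The fence board runs from (220,80) to (185,270) and the tray is centred at about (470,200). The glue jar is at (320,95) and the screwdriver at (345,320). In the side view the rack opens towards the tray.

```bash
cat > h.py <<'E'
from station import *
import cv2,numpy as np
from scipy.spatial.transform import Rotation as Ro
def cloud(n,d):
    i=camera_info(n);v,u=np.mgrid[:400,:640]
    P=np.stack([(u-i["cx"])/i["fx"]*d,(v-i["cy"])/i["fy"]*d,d],-1)
    T=i["extrinsics"];return P@T[:3,:3].T+T[:3,3]
def st():
    o=get_obs();R=Ro.from_euler("xyz",o["eef_rot"]).as_matrix()
    print("t",round(float(o["time_s"]),2),"p",np.round(o["ee_pos"],3),"q",np.round(o["qpos"],2),"w",round(float(o["grip_width"]),4),"F",np.round(o["force"],1))
    print("R x,y,z:",np.round(R.T,3).tolist());return o,R
E
python3 - <<'E'
from h import *
W=cloud("top",np.load("top0.npy"))
img=cv2.imread("pics/top0.png")
for nm,(u,v) in dict(fence_top=(219,77),fence_bot=(184,272),base_tr=(284,131),base_br=(262,284),mat_tr=(270,175),mat_br=(264,231),tin_backwall_t=(254,182),tin_b=(243,208),tin_in=(226,195),tray1=(399,153),tray2=(526,145),tray3=(546,249),tray4=(413,262),glue=(320,86),gluebot=(321,112),drv1=(290,326),drv2=(400,316),jar2=(163,236)).items():
    print(nm,np.round(W[v,u],3))
# tray rim
m=(W[...,2]>.042)&(W[...,2]<.06)&(np.arange(640)[None]>385)&(np.arange(640)[None]<560)&(np.arange(400)[:,None]>130)&(np.arange(400)[:,None]<275)
r=cv2.minAreaRect((W[m][:,:2]*1000).astype(np.float32));print("tray",r)
# fence top
m=(abs(W[...,2]-.226)<.008);m[:,300:]=0
print("fence",m.sum(),cv2.minAreaRect((W[m][:,:2]*1000).astype(np.float32)))
m=(abs(W[...,2]-.012)<.004);m[:,:200]=0;m[:,300:]=0;m[:120]=0;m[300:]=0
print("base",m.sum(),cv2.minAreaRect((W[m][:,:2]*1000).astype(np.float32)))
m=(abs(W[...,2]-.116)<.005);m[:,:200]=0;m[:,300:]=0;m[:160]=0;m[230:]=0
print("tinrim",m.sum(),cv2.minAreaRect((W[m][:,:2]*1000).astype(np.float32)))
a=cv2.resize(img[60:300,140:300],None,fx=3.5,fy=2.5*1.0,interpolation=2);a=cv2.resize(img[60:300,140:300],None,fx=2.5,fy=2.5,interpolation=2)
s=cv2.imread("pics/side0.png")[90:215,210:380];s=cv2.resize(s,None,fx=2.35,fy=2.35,interpolation=2)
c=np.zeros((600,800,3),np.uint8);c[:a.shape[0],:400]=a[:,:400];c[:s.shape[0],400:400+s.shape[1]]=s[:,:400];cv2.imwrite("pics/c1.png",c)
E
```

```text
fence_top [0.726 0.147 0.224]
fence_bot [0.454 0.202 0.209]
base_tr [0.719 0.077 0.013]
base_br [0.44  0.129 0.011]
mat_tr [0.634 0.106 0.019]
mat_br [0.532 0.121 0.015]
tin_backwall_t [0.623 0.136 0.017]
tin_b [0.563 0.145 0.08 ]
tin_in [0.596 0.181 0.043]
tray1 [ 0.648 -0.128  0.05 ]
tray2 [ 0.647 -0.354  0.05 ]
tray3 [ 0.462 -0.358  0.048]
tray4 [ 0.456 -0.131  0.05 ]
glue [0.771 0.003 0.083]
gluebot [0.74  0.005 0.042]
drv1 [0.366 0.083 0.016]
drv2 [ 0.369 -0.104  0.023]
jar2 [0.504 0.23  0.21 ]
tray ((556.314208984375, -243.11305236816406), (200.80645751953125, 240.77320861816406), 0.9681019186973572)
fence 1489 ((593.5657958984375, 177.83682250976562), (9.127147674560547, 289.1042175292969), 78.68551635742188)
base 7050 ((590.2098388671875, 158.20855712890625), (118.85540008544922, 290.4931945800781), 78.4983901977539)
tinrim 235 ((584.595947265625, 164.2415008544922), (49.94285583496094, 62.705928802490234), 75.74969482421875)
```

View pics/c1.png

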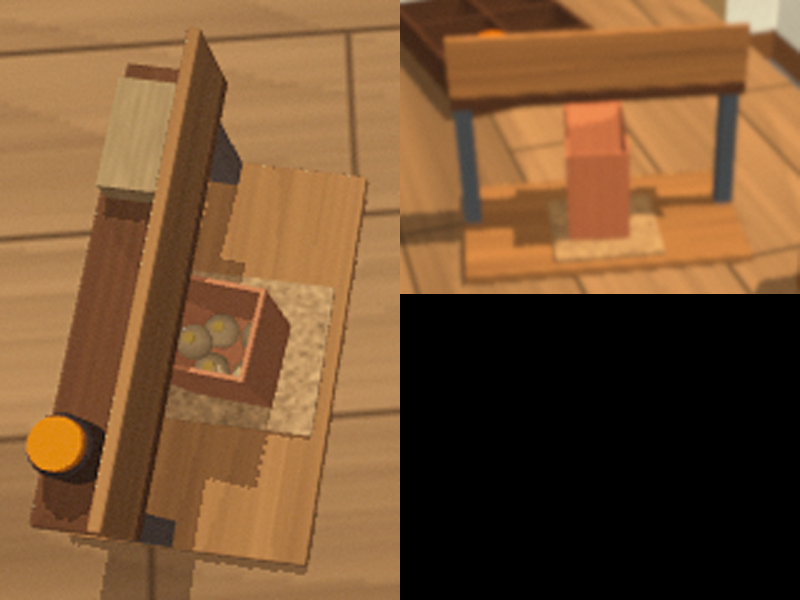

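Rack x axis points to yaw of about 78.6°, and the mat centre is at about (0.591, 0.163). The tin base is at about (0.585, 0.166), back wall facing the robot's right, and the tray is centred at (0.556, -0.243). Next I'll refine the tin yaw and read the tool axes.

Run:
```python
from h import *
st()
W=cloud("top",np.load("top0.npy"));img=cv2.imread("pics/top0.png")
u=np.array([.198,.98]);v=np.array([-.98,.198]);c=np.array([.591,.1634])
L=np.stack([(W[...,:2]-c)@u,(W[...,:2]-c)@v,W[...,2]],-1)*1000
m=(abs(L[...,0])<60)&(abs(L[...,1])<60)&(L[...,2]>106)&(L[...,2]<124)
P=L[m];print(len(P));
# back rim: min x per y bin
for y in range(-44,44,6):
    q=P[(P[:,1]>=y)&(P[:,1]<y+6)]
    if len(q):print(y,len(q),np.round([q[:,0].min(),q[:,0].max(),q[:,2].max()],1))
m=(abs(L[...,0])<60)&(abs(L[...,1])<60)&(L[...,2]>60)&(L[...,2]<124)
P=L[m];print(P.min(0),P.max(0))
```

```text
t 0.1 p [ 0.128 -0.535  0.219] q [-1.4   0.3   1.52 -0.    1.32 -0.07] w 0.094 F [ 0.7  0.3 -0.3]
R x,y,z: [[-0.0, 0.001, -1.0], [0.234, -0.972, -0.001], [-0.972, -0.234, -0.0]]
296
-26 95 [-26.6  23.1 118.6]
-20 14 [-26.6 -21.4 117.3]
-14 13 [-26.5 -23.1 118. ]
-8 11 [-25.7 -22.4 116.9]
-2 12 [-25.7 -22.  117.8]
4 12 [-25.3 -22.4 119.5]
10 12 [-24.8 -21.8 118.2]
16 14 [-24.8 -21.2 118.2]
22 11 [-23.8 -20.8 117. ]
28 20 [-23.8  21.  117. ]
34 82 [-23.2  24.5 119.5]
[-27.28498069 -25.90450298  60.00952842] [ 38.00526954  39.05158672 119.54750358]
```

```bash
python3 -m handwheel '[[[0,0,0],0,-1],[[0,0,0],0,-1],[[0,0,0],0,-1],[[0,0,0],0,-1],[[0,0,0],0,-1]]' 18
```

```text
time_s: 0.6
ee_pos: [0.1285, -0.5345, 0.2189]
eef_rot: [-1.638, 1.57, 1.739]
force: [-0.2, 0.1, 0.5]
grip_width: 0.0938
```

```bash
python3 -m handwheel '[[[-8,-28,14],0,-1],[[-16,-57,28],0,-1],[[-24,-86,42],0,-1],[[-32,-114,56],0,-1],[[-40,-143,70],0,-1]]' 18
python3 -m handwheel '[[[-8,-26,12],0,-1],[[-16,-52,24],0,-1],[[-24,-78,36],0,-1],[[-32,-104,48],0,-1],[[-40,-130,70],0,-1]]'
python3 -m handwheel '[[[0,-30,8],0,-1],[[0,-60,16],0,-1],[[0,-90,24],0,-1],[[0,-90,24],0,-1],[[0,-90,24],0,-1]]'
python3 -c "from h import *;st()"
```

```text
time_s: 1.1
ee_pos: [0.0264, -0.4109, 0.2594]
eef_rot: [-1.529, 1.57, 1.848]
force: [-0.7, 0.6, 0.9]
grip_width: 0.0936
time_s: 1.6
ee_pos: [-0.0722, -0.2998, 0.3]
eef_rot: [-0.142, 1.57, -3.046]
force: [-0.5, 0.7, 0.1]
grip_width: 0.0937
time_s: 2.1
ee_pos: [-0.1169, -0.2179, 0.3003]
eef_rot: [0.618, 1.569, -2.288]
force: [0.2, -0.2, 0.2]
grip_width: 0.094
t 2.1 p [-0.117 -0.218  0.3  ] q [-2.21 -0.5   2.06 -0.    1.58 -0.88] w 0.094 F [ 0.2 -0.2  0.2]
R x,y,z: [[-0.001, -0.001, -1.0], [0.233, -0.972, 0.001], [-0.972, -0.233, 0.001]]
```

```bash
python3 -m handwheel '[[[-10,35,-40],0,-1],[[-20,75,-85],0,-1],[[-30,115,-130],0,-1],[[-40,150,-175],0,-1],[[-50,190,-229],0,-1]]'
python3 -m handwheel '[[[0,-28,-37],0,-1],[[0,-56,-75],0,-1],[[0,-84,-113],0,-1],[[0,-112,-150],0,-1],[[0,-140,-187],0,-1]]'
python3 -m handwheel '[[[0,-28,-37],0,-1],[[0,-56,-75],0,-1],[[0,-84,-113],0,-1],[[0,-94,-126],0,-1],[[0,-140,-126],0,-1]]'
python3 -m handwheel '[[[0,-49,-5],0,-1],[[0,-98,-10],0,-1],[[0,-147,-15],0,-1],[[0,-196,-20],0,-1],[[0,-245,-25],0,-1]]'
python3 -c "from h import *;st()"
```

```text
time_s: 2.6
ee_pos: [0.0792, -0.3165, 0.3376]
eef_rot: [0.786, 1.569, -2.118]
force: [-1.7, -0.6, -0.1]
grip_width: 0.0941
time_s: 3.1
ee_pos: [0.2234, -0.1433, 0.3372]
eef_rot: [0.994, 1.569, -1.909]
force: [1.5, -0.5, 0.0]
grip_width: 0.0941
time_s: 3.6
ee_pos: [0.3144, 0.0244, 0.336]
eef_rot: [0.271, 1.567, -2.631]
force: [0.3, 1.5, -0.4]
grip_width: 0.0938
time_s: 4.1
ee_pos: [0.2788, 0.2718, 0.3354]
eef_rot: [0.248, 1.567, -2.651]
force: [1.2, -0.8, -0.3]
grip_width: 0.0937
t 4.1 p [0.279 0.272 0.335] q [ 0.68 -0.14  1.73  0.    1.56  2.01] w 0.0937 F [ 1.2 -0.8 -0.3]
R x,y,z: [[-0.003, -0.002, -1.0], [0.24, -0.971, 0.001], [-0.971, -0.24, 0.004]]
```

```bash
python3 -m handwheel '[[[0,-48,1],-0.14,-1],[[0,-95,2],-0.28,-1],[[0,-143,3],-0.42,-1],[[0,-191,4],-0.56,-1],[[0,-239,5],-0.7,-1]]'
python3 -m handwheel '[[[0,-37,-30],-0.08,-1],[[0,-75,-60],-0.16,-1],[[0,-112,-90],-0.24,-1],[[0,-150,-120],-0.32,-1],[[0,-187,-149],-0.38,-1]]'
python3 -c "from h import *;st()"
```

```text
time_s: 4.6
ee_pos: [0.214, 0.5057, 0.3344]
eef_rot: [-0.381, 1.566, -2.572]
force: [0.5, -0.2, 0.5]
grip_width: 0.0936
time_s: 5.1
ee_pos: [0.1494, 0.7257, 0.3329]
eef_rot: [-0.568, 1.565, -2.392]
force: [-0.6, -0.7, 1.2]
grip_width: 0.0941
t 5.1 p [0.149 0.726 0.333] q [1.32 0.77 0.56 0.   1.81 1.57] w 0.0941 F [-0.6 -0.7  1.2]
R x,y,z: [[-0.004, -0.004, -1.0], [0.968, -0.25, -0.003], [-0.25, -0.968, 0.005]]
```

```bash
python3 -m handwheel '[[[0,0,-40],0,-1],[[0,0,-80],0,-1],[[0,0,-120],0,-1],[[0,0,-160],0,-1],[[0,0,-200],0,-1]]'
python3 -c "from h import *;st()"
```

```text
time_s: 5.6
ee_pos: [0.1684, 0.7873, 0.2957]
eef_rot: [-3.003, 1.538, 1.457]
force: [0.0, 0.3, -0.0]
grip_width: 0.0941
t 5.6 p [0.168 0.787 0.296] q [1.31 1.01 0.23 0.   1.87 1.57] w 0.0941 F [ 0.   0.3 -0. ]
R x,y,z: [[0.004, 0.032, -0.999], [0.968, -0.25, -0.004], [-0.25, -0.968, -0.032]]
```

```bash
python3 -m handwheel '[[[-100,0,-500],0,-1],[[-100,0,-500],0,-1],[[-100,0,-500],0,-1],[[-100,0,-500],0,-1],[[-100,0,-500],0,-1]]'
python3 -c "from h import *;st()"
python3 -m handwheel '[[[100,0,-500],0,-1],[[100,0,-500],0,-1],[[100,0,-500],0,-1],[[100,0,-500],0,-1],[[100,0,-500],0,-1]]'
python3 -c "from h import *;st()"
```

```text
time_s: 6.1
ee_pos: [0.18, 0.8042, 0.2708]
eef_rot: [-3.06, 1.504, 1.4]
force: [0.5, -0.6, 0.3]
grip_width: 0.0942
t 6.1 p [0.18  0.804 0.271] q [1.3  1.04 0.23 0.01 1.8  1.56] w 0.0942 F [ 0.5 -0.6  0.3]
R x,y,z: [[0.011, 0.066, -0.998], [0.968, -0.25, -0.005], [-0.249, -0.966, -0.067]]
time_s: 6.6
ee_pos: [0.1932, 0.8372, 0.1886]
eef_rot: [-3.078, 1.471, 1.381]
force: [-0.0, -0.5, 0.6]
grip_width: 0.0944
t 6.6 p [0.193 0.837 0.189] q [1.3  1.14 0.23 0.01 1.67 1.55] w 0.0944 F [-0.  -0.5  0.6]
R x,y,z: [[0.019, 0.098, -0.995], [0.968, -0.25, -0.006], [-0.249, -0.963, -0.1]]
```

```bash
python3 -m handwheel '[[[-300,0,-300],0,-1],[[-300,0,-300],0,-1],[[-300,0,-300],0,-1],[[-300,0,-300],0,-1],[[-300,0,-300],0,-1]]'
python3 -c "from h import *;st()"
python3 -m handwheel '[[[-100,0,-500],0,-1],[[-100,0,-500],0,-1],[[-100,0,-500],0,-1],[[-100,0,-500],0,-1],[[-100,0,-500],0,-1]]'
python3 -c "from h import *;st()"
python3 -m handwheel '[[[-50,0,-500],0,-1],[[-50,0,-500],0,-1],[[-50,0,-500],0,-1],[[-50,0,-500],0,-1],[[-50,0,-500],0,-1]]'
python3 -c "from h import *;st()"
```

```text
time_s: 7.1
ee_pos: [0.1907, 0.8102, 0.295]
eef_rot: [-3.09, 1.436, 1.37]
force: [0.3, 0.4, -0.4]
grip_width: 0.0939
t 7.1 p [0.191 0.81  0.295] q [1.29 1.01 0.23 0.01 1.76 1.55] w 0.0939 F [ 0.3  0.4 -0.4]
R x,y,z: [[0.027, 0.131, -0.991], [0.968, -0.25, -0.007], [-0.248, -0.959, -0.134]]
time_s: 7.6
ee_pos: [0.1972, 0.8214, 0.2862]
eef_rot: [-3.096, 1.403, 1.364]
force: [-0.2, -0.0, 0.3]
grip_width: 0.0943
t 7.6 p [0.197 0.821 0.286] q [1.29 1.02 0.24 0.01 1.71 1.54] w 0.0943 F [-0.2 -0.   0.3]
R x,y,z: [[0.034, 0.163, -0.986], [0.968, -0.249, -0.008], [-0.247, -0.955, -0.167]]
time_s: 8.1
ee_pos: [0.2037, 0.8354, 0.2705]
eef_rot: [-3.101, 1.37, 1.358]
force: [0.3, -0.3, -0.7]
grip_width: 0.0942
t 8.1 p [0.204 0.835 0.27 ] q [1.28 1.05 0.24 0.01 1.66 1.54] w 0.0942 F [ 0.3 -0.3 -0.7]
R x,y,z: [[0.042, 0.195, -0.98], [0.968, -0.249, -0.008], [-0.246, -0.948, -0.2]]
```

```bash
python3 -m handwheel '[[[-150,0,-500],0,-1],[[-150,0,-500],0,-1],[[-150,0,-500],0,-1],[[-150,0,-500],0,-1],[[-150,0,-500],0,-1]]'
python3 -m handwheel '[[[-50,0,-500],0,-1],[[-50,0,-500],0,-1],[[-50,0,-500],0,-1],[[-50,0,-500],0,-1],[[-50,0,-500],0,-1]]'
python3 -m handwheel '[[[-50,0,-500],0,-1],[[-50,0,-500],0,-1],[[-50,0,-500],0,-1],[[-50,0,-500],0,-1],[[-50,0,-500],0,-1]]'
python3 -m handwheel '[[[0,0,-500],0,-1],[[0,0,-500],0,-1],[[0,0,-500],0,-1],[[0,0,-500],0,-1],[[0,0,-500],0,-1]]'
python3 -m handwheel '[[[0,0,-500],0,-1],[[0,0,-500],0,-1],[[0,0,-500],0,-1],[[0,0,-500],0,-1],[[0,0,-500],0,-1]]'
python3 -c "from h import *;st()"
```

```text
time_s: 8.6
ee_pos: [0.2059, 0.8341, 0.297]
eef_rot: [-3.106, 1.334, 1.354]
force: [-0.3, -0.2, 0.1]
grip_width: 0.0943
time_s: 9.1
ee_pos: [0.2106, 0.8451, 0.2909]
eef_rot: [-3.109, 1.3, 1.35]
force: [-0.8, -0.5, -0.6]
grip_width: 0.0938
time_s: 9.6
ee_pos: [0.2141, 0.8532, 0.2931]
eef_rot: [-3.112, 1.265, 1.347]
force: [-0.0, 0.1, 0.3]
grip_width: 0.0941
time_s: 10.1
ee_pos: [0.2184, 0.8654, 0.2843]
eef_rot: [-3.114, 1.231, 1.345]
force: [-0.4, 0.8, 0.3]
grip_width: 0.0939
time_s: 10.6
ee_pos: [0.2218, 0.8745, 0.2839]
eef_rot: [-3.116, 1.196, 1.342]
force: [0.2, 0.3, -0.5]
grip_width: 0.0939
t 10.6 p [0.222 0.874 0.284] q [1.27 1.05 0.24 0.02 1.49 1.53] w 0.0939 F [ 0.2  0.3 -0.5]
R x,y,z: [[0.083, 0.356, -0.931], [0.968, -0.249, -0.009], [-0.235, -0.901, -0.366]]
```

```bash
python3 -m handwheel '[[[50,0,-500],0,-1],[[50,0,-500],0,-1],[[50,0,-500],0,-1],[[50,0,-500],0,-1],[[50,0,-500],0,-1]]'
python3 -m handwheel '[[[50,0,-500],0,-1],[[50,0,-500],0,-1],[[50,0,-500],0,-1],[[50,0,-500],0,-1],[[50,0,-500],0,-1]]'
python3 -m handwheel '[[[100,0,-500],0,-1],[[100,0,-500],0,-1],[[100,0,-500],0,-1],[[100,0,-500],0,-1],[[100,0,-500],0,-1]]'
python3 -m handwheel '[[[100,0,-500],0,-1],[[100,0,-500],0,-1],[[100,0,-500],0,-1],[[100,0,-500],0,-1],[[100,0,-500],0,-1]]'
python3 -m handwheel '[[[150,0,-500],0,-1],[[150,0,-500],0,-1],[[150,0,-500],0,-1],[[150,0,-500],0,-1],[[150,0,-500],0,-1]]'
python3 -m handwheel '[[[150,0,-500],0,-1],[[150,0,-500],0,-1],[[150,0,-500],0,-1],[[150,0,-500],0,-1],[[150,0,-500],0,-1]]'
python3 -c "from h import *;st()"
```

```text
time_s: 11.1
ee_pos: [0.2257, 0.8872, 0.2731]
eef_rot: [-3.118, 1.162, 1.341]
force: [-0.8, -0.1, -0.4]
grip_width: 0.094
time_s: 11.6
ee_pos: [0.2287, 0.8968, 0.2712]
eef_rot: [-3.12, 1.127, 1.339]
force: [0.5, 0.4, 0.8]
grip_width: 0.0941
time_s: 12.1
ee_pos: [0.2323, 0.9094, 0.2594]
eef_rot: [-3.121, 1.093, 1.337]
force: [-0.1, 0.2, -0.2]
grip_width: 0.0944
time_s: 12.6
ee_pos: [0.2351, 0.9188, 0.2568]
eef_rot: [-3.122, 1.059, 1.336]
force: [-0.2, -0.9, 0.1]
grip_width: 0.0937
time_s: 13.1
ee_pos: [0.2383, 0.9307, 0.245]
eef_rot: [-3.123, 1.026, 1.335]
force: [-0.4, 0.2, -0.6]
grip_width: 0.0942
time_s: 13.6
ee_pos: [0.2408, 0.9396, 0.2425]
eef_rot: [-3.124, 0.993, 1.334]
force: [0.8, 0.4, -0.3]
grip_width: 0.0945
t 13.6 p [0.241 0.94  0.243] q [1.27 1.13 0.24 0.04 1.2  1.52] w 0.0945 F [ 0.8  0.4 -0.3]
R x,y,z: [[0.128, 0.531, -0.837], [0.968, -0.249, -0.01], [-0.214, -0.81, -0.546]]
```

```bash
python3 -m handwheel '[[[150,0,-500],0,-1],[[150,0,-500],0,-1],[[150,0,-500],0,-1],[[150,0,-500],0,-1],[[150,0,-500],0,-1]]'
python3 -m handwheel '[[[150,0,-500],0,-1],[[150,0,-500],0,-1],[[150,0,-500],0,-1],[[150,0,-500],0,-1],[[150,0,-500],0,-1]]'
python3 -m handwheel '[[[150,0,-500],0,-1],[[150,0,-500],0,-1],[[150,0,-500],0,-1],[[150,0,-500],0,-1],[[150,0,-500],0,-1]]'
python3 -m handwheel '[[[150,0,-500],0,-1],[[150,0,-500],0,-1],[[150,0,-500],0,-1],[[150,0,-500],0,-1],[[150,0,-500],0,-1]]'
python3 -m handwheel '[[[150,0,-500],0,-1],[[150,0,-500],0,-1],[[150,0,-500],0,-1],[[150,0,-500],0,-1],[[150,0,-500],0,-1]]'
python3 -m handwheel '[[[150,0,-500],0,-1],[[150,0,-500],0,-1],[[150,0,-500],0,-1],[[150,0,-500],0,-1],[[150,0,-500],0,-1]]'
python3 -c "from h import *;st()"
```

```text
time_s: 14.1
ee_pos: [0.2428, 0.9464, 0.2471]
eef_rot: [-3.125, 0.96, 1.333]
force: [0.4, 0.3, -0.1]
grip_width: 0.0941
time_s: 14.6
ee_pos: [0.2443, 0.9514, 0.2574]
eef_rot: [-3.126, 0.927, 1.332]
force: [0.2, -0.8, 0.4]
grip_width: 0.0941
time_s: 15.1
ee_pos: [0.2455, 0.9549, 0.2724]
eef_rot: [-3.126, 0.894, 1.331]
force: [-0.1, 0.0, 0.9]
grip_width: 0.0941
time_s: 15.6
ee_pos: [0.2463, 0.9571, 0.2909]
eef_rot: [-3.127, 0.862, 1.33]
force: [-0.4, 0.4, -0.1]
grip_width: 0.0941
time_s: 16.1
ee_pos: [0.2468, 0.9579, 0.3123]
eef_rot: [-3.127, 0.829, 1.33]
force: [-0.1, -0.3, -0.7]
grip_width: 0.0943
time_s: 16.6
ee_pos: [0.247, 0.9575, 0.3359]
eef_rot: [-3.128, 0.797, 1.329]
force: [-0.6, -0.6, 0.3]
grip_width: 0.094
t 16.6 p [0.247 0.957 0.336] q [1.27 1.05 0.24 0.05 1.08 1.52] w 0.094 F [-0.6 -0.6  0.3]
R x,y,z: [[0.167, 0.678, -0.715], [0.968, -0.249, -0.01], [-0.185, -0.691, -0.699]]
```

```bash
python3 -m handwheel '[[[-30,19,22],0,-1],[[-60,37,45],0,-1],[[-90,56,67],0,-1],[[-120,74,89],0,-1],[[-150,93,112],0,-1]]'
python3 -c "from h import *;st()"
python3 -m handwheel '[[[-30,19,22],0,-1],[[-60,37,45],0,-1],[[-90,56,67],0,-1],[[-120,74,89],0,-1],[[-150,93,112],0,-1]]'
python3 -c "from h import *;st()"
python3 -m handwheel '[[[-30,19,22],0,-1],[[-60,37,45],0,-1],[[-90,56,67],0,-1],[[-120,74,89],0,-1],[[-150,93,112],0,-1]]'
python3 -c "from h import *;st()"
```

```text
time_s: 17.1
ee_pos: [0.2875, 0.7698, 0.3621]
eef_rot: [-3.128, 0.797, 1.329]
force: [1.4, 0.4, 1.0]
grip_width: 0.0937
t 17.1 p [0.287 0.77  0.362] q [1.12 0.48 1.11 0.2  0.79 1.3 ] w 0.0937 F [1.4 0.4 1. ]
R x,y,z: [[0.167, 0.678, -0.715], [0.969, -0.249, -0.01], [-0.184, -0.691, -0.699]]
time_s: 17.6
ee_pos: [0.3317, 0.5658, 0.391]
eef_rot: [-3.128, 0.796, 1.329]
force: [1.8, -0.0, 1.1]
grip_width: 0.0938
t 17.6 p [0.332 0.566 0.391] q [0.86 0.1  1.54 0.44 0.84 0.93] w 0.0938 F [ 1.8 -0.   1.1]
R x,y,z: [[0.167, 0.679, -0.715], [0.969, -0.248, -0.009], [-0.184, -0.691, -0.699]]
time_s: 18.1
ee_pos: [0.3757, 0.3619, 0.4198]
eef_rot: [-3.13, 0.795, 1.329]
force: [0.4, 0.2, 0.4]
grip_width: 0.094
t 18.1 p [0.376 0.362 0.42 ] q [ 0.42 -0.16  1.72  0.66  1.13  0.52] w 0.094 F [0.4 0.2 0.4]
R x,y,z: [[0.168, 0.68, -0.714], [0.969, -0.248, -0.008], [-0.182, -0.69, -0.7]]
```

```bash
python3 -m handwheel '[[[-24,16,28],0,-1],[[-48,32,56],0,-1],[[-73,48,85],0,-1],[[-97,64,114],0,-1],[[-121,80,143],0,-1]]'
python3 -m handwheel '[[[-24,16,28],0,-1],[[-49,33,57],0,-1],[[-20,61,84],0,-1],[[10,89,111],0,-1],[[39,117,138],0,-1]]'
python3 -m handwheel '[[[29,14,14],0,-1],[[57,28,27],0,-1],[[57,56,55],0,-1],[[57,56,55],0,-1],[[57,56,55],0,-1]]'
python3 - <<'E'
from h import *
o,R=st()
G=np.array([.585,.167,.076])
for s in(.15,.1,.05,0):
    print(s,np.round(R.T@(G+R[:,0]*(.005-s)-o["ee_pos"])*1000))
p,d=camera("wrist");cv2.imwrite("pics/w1.png",p)
p,d=camera("top");cv2.imwrite("pics/t1.png",p)
E
```

```text
time_s: 18.6
ee_pos: [0.4064, 0.1595, 0.4059]
eef_rot: [-3.132, 0.795, 1.327]
force: [-0.7, -0.7, -1.0]
grip_width: 0.0943
time_s: 19.1
ee_pos: [0.5022, 0.0611, 0.2795]
eef_rot: [-3.134, 0.795, 1.325]
force: [1.1, -0.3, 0.3]
grip_width: 0.0938
time_s: 19.6
ee_pos: [0.5562, 0.0477, 0.1998]
eef_rot: [-3.133, 0.795, 1.325]
force: [0.4, 1.4, 1.2]
grip_width: 0.0937
t 19.6 p [0.556 0.048 0.2  ] q [-0.31  0.35  1.69  0.81  1.29 -0.37] w 0.0937 F [0.4 1.4 1.2]
R x,y,z: [[0.17, 0.679, -0.714], [0.968, -0.249, -0.006], [-0.182, -0.69, -0.7]]
0.15 [29. -1. -1.]
0.1 [79. -1. -1.]
0.05 [129.  -1.  -1.]
0 [179.  -1.  -1.]
```

View pics/w1.png

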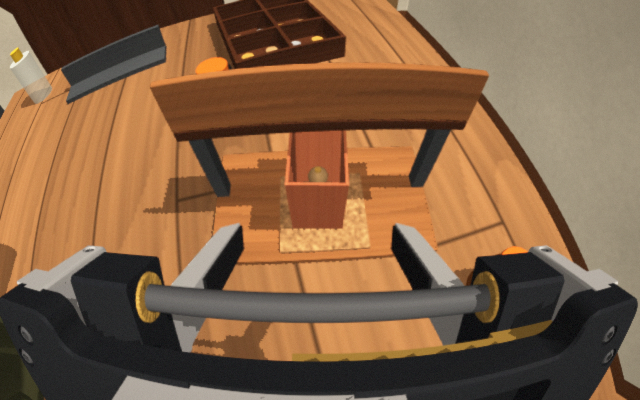

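The tin spans columns 287–348 at row 183, centred at 317. The finger tips are at about (240,230) and (395,230), also centred at 317, so I can go straight in.

```bash
python3 -m handwheel '[[[35,-1,0],0,-1],[[70,-1,0],0,-1],[[105,-1,-1],0,-1],[[130,-1,-1],0,-1],[[130,-1,-1],0,-1]]' 16
python3 -m handwheel '[[[15,0,0],0,-1],[[30,0,0],0,-1],[[42,0,0],0,-1],[[47,0,0],0,-1],[[47,0,0],0,-1]]' 16
python3 - <<'E'
from h import *
o,R=st()
p,d=camera("wrist");q,d=camera("side");s=cv2.resize(q[90:215,210:380],None,fx=2.35,fy=2.35)
c=np.zeros((400+s.shape[0]//1,640,3),np.uint8)[:600];c[:300]=p[:300];c[300:300+s.shape[0],:s.shape[1]]=s;cv2.imwrite("pics/w2.png",c)
E
```

```text
time_s: 20.2
ee_pos: [0.5764, 0.1394, 0.1079]
eef_rot: [-3.133, 0.795, 1.328]
force: [-0.7, -0.4, 0.2]
grip_width: 0.094
time_s: 20.7
ee_pos: [0.5841, 0.1717, 0.0738]
eef_rot: [-3.132, 0.796, 1.329]
force: [-0.1, -0.1, 1.0]
grip_width: 0.0941
t 20.7 p [0.584 0.172 0.074] q [-0.07  0.56  1.72  0.98  0.98 -0.44] w 0.0941 F [-0.1 -0.1  1. ]
R x,y,z: [[0.167, 0.68, -0.714], [0.969, -0.246, -0.007], [-0.18, -0.691, -0.7]]
```

View pics/w2.png

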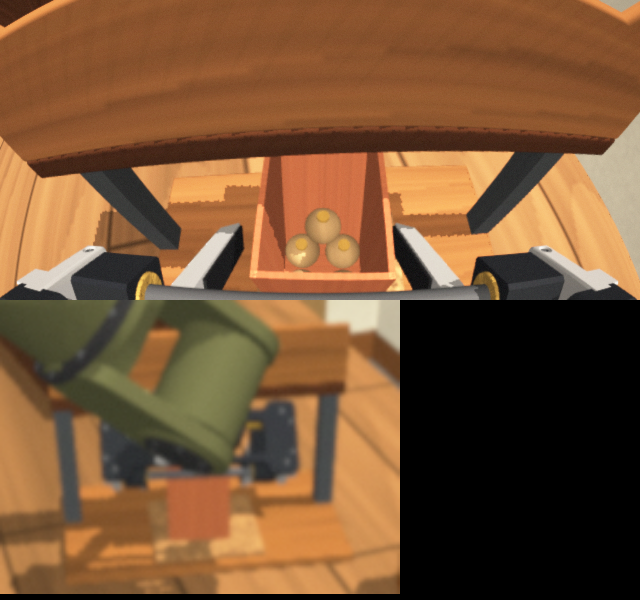

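The wrist view shows the tin centred between the pads, with the three visible knobs at the bottom and the fingers outside both walls. Closing gently.

```bash
python3 -m handwheel '[[[0,0,0],0,-0.2],[[0,0,0],0,-0.25],[[0,0,0],0,-0.29],[[0,0,0],0,-0.33],[[0,0,0],0,-0.36]]' 17
python3 -m handwheel '[[[0,0,0],0,-0.45],[[0,0,0],0,-0.6],[[0,0,0],0,-0.6],[[0,0,0],0,1],[[0,0,0],0,1]]' 17
python3 -m handwheel '[[[-1,0,-1],0,1],[[-3,0,-3],0,1],[[-6,0,-6],0,1],[[-9,0,-9],0,1],[[-11,0,-11],0,1]]' 17
python3 -c "from h import *;st()"
```

```text
time_s: 21.3
ee_pos: [0.5847, 0.171, 0.0747]
eef_rot: [-3.134, 0.795, 1.327]
force: [1.7, -0.7, 0.0]
grip_width: 0.0639
time_s: 21.8
ee_pos: [0.5847, 0.171, 0.0747]
eef_rot: [-3.134, 0.795, 1.327]
force: [1.7, 0.1, -0.3]
grip_width: 0.0627
time_s: 22.3
ee_pos: [0.5849, 0.1712, 0.0908]
eef_rot: [-3.135, 0.795, 1.326]
force: [1.0, 0.3, -3.1]
grip_width: 0.0617
t 22.3 p [0.585 0.171 0.091] q [-0.07  0.54  1.71  0.96  1.   -0.41] w 0.0617 F [ 1.   0.3 -3.1]
R x,y,z: [[0.169, 0.679, -0.714], [0.969, -0.246, -0.005], [-0.179, -0.691, -0.7]]
```

Run:
```python
from h import *
o,R=st()
a=R[:,0];yw=np.radians(75.7)
T=np.array([[np.cos(yw),-np.sin(yw),0],[np.sin(yw),np.cos(yw),0],[0,0,1]])
for f in (0,.5,1,1.5,1.8,2.1,2.4,2.6,2.8,3.0):
    Q=Ro.from_rotvec(a*f).as_matrix()@T
    lip=Q@[.085,0,.04]-a*.005; dn=Q@[.5,0,.866]
    low=min((Q@np.array(p))[2] for p in [(.085,.031,.04),(.085,-.031,.04),(-.0275,.031,.04),(-.0275,-.031,.04),(.0275,.031,-.06),(.0275,-.031,-.06),(-.0275,.031,-.06)])
    print(f,"tilt",round(np.degrees(np.arccos(Q[2,2]))),"lip",np.round(lip*1000),"front dir",np.round(dn,2),"low",round(low*1000))
```

```text
t 22.3 p [0.585 0.171 0.091] q [-0.07  0.54  1.71  0.96  1.   -0.41] w 0.0617 F [ 1.   0.3 -3.1]
R x,y,z: [[0.169, 0.679, -0.714], [0.969, -0.246, -0.005], [-0.179, -0.691, -0.7]]
0 tilt 0 lip [20. 79. 44.] front dir [0.12 0.48 0.87] low -60
0.5 tilt 20 lip [59. 61. 36.] front dir [0.55 0.29 0.78] low -69
1 tilt 39 lip [85. 32. 15.] front dir [ 0.83 -0.02  0.55] low -71
1.5 tilt 57 lip [ 91.   0. -14.] front dir [ 0.9  -0.37  0.24] low -67
1.8 tilt 67 lip [ 85. -18. -33.] front dir [ 0.83 -0.56  0.04] low -62
2.1 tilt 75 lip [ 71. -32. -50.] front dir [ 0.68 -0.72 -0.15] low -72
2.4 tilt 81 lip [ 51. -42. -65.] front dir [ 0.46 -0.83 -0.31] low -83
2.6 tilt 85 lip [ 35. -46. -72.] front dir [ 0.29 -0.87 -0.39] low -87
2.8 tilt 87 lip [ 18. -47. -77.] front dir [ 0.11 -0.89 -0.44] low -88
3.0 tilt 89 lip [  1. -46. -80.] front dir [-0.08 -0.88 -0.48] low -87
```

```bash
python3 -m handwheel '[[[-12,0,12],0,1],[[-35,0,36],0,1],[[-60,0,62],0,1],[[-90,0,92],0,1],[[-115,0,118],0,1]]' 17
python3 -c "from h import *;st()"
```

```text
time_s: 22.8
ee_pos: [0.5438, 0.0098, 0.0907]
eef_rot: [-3.136, 0.796, 1.326]
force: [-0.1, -0.5, -3.1]
grip_width: 0.062
t 22.8 p [0.544 0.01  0.091] q [-0.39  0.51  1.75  0.85  1.18 -0.6 ] w 0.062 F [-0.1 -0.5 -3.1]
R x,y,z: [[0.17, 0.679, -0.714], [0.969, -0.247, -0.004], [-0.179, -0.691, -0.7]]
```

```bash
python3 -m handwheel '[[[-25,1,5],0,1],[[-65,3,18],0,1],[[-105,5,38],0,1],[[-140,7,58],0,1],[[-170,9,75],0,1]]' 17
python3 -m handwheel '[[[0,0,0],0.06,1],[[0,0,0],0.16,1],[[0,0,0],0.28,1],[[0,0,0],0.4,1],[[0,0,0],0.5,1]]' 17
python3 -m handwheel '[[[0,0,0],0.1,1],[[0,0,0],0.2,1],[[0,0,0],0.3,1],[[0,0,0],0.4,1],[[0,0,0],0.5,1]]' 17
python3 - <<'E'
from h import *
st()
for n in("side","wrist"):
    p,d=camera(n);cv2.imwrite(f"pics/{n}3.png",p)
E
```

```text
time_s: 23.3
ee_pos: [0.5097, -0.1618, 0.1606]
eef_rot: [-3.137, 0.796, 1.324]
force: [-0.2, 0.3, -3.4]
grip_width: 0.062
time_s: 23.8
ee_pos: [0.5097, -0.1619, 0.1607]
eef_rot: [-2.632, 0.797, 1.324]
force: [-0.2, 0.2, -2.9]
grip_width: 0.0619
time_s: 24.3
ee_pos: [0.5097, -0.1619, 0.1609]
eef_rot: [-2.128, 0.797, 1.323]
force: [-0.1, 0.3, -3.2]
grip_width: 0.0616
t 24.3 p [ 0.51  -0.162  0.161] q [-0.69  0.49  1.58  0.69  1.49  0.36] w 0.0616 F [-0.1  0.3 -3.2]
R x,y,z: [[0.171, 0.677, -0.715], [0.364, -0.718, -0.593], [-0.915, -0.159, -0.37]]
```

View pics/side3.png

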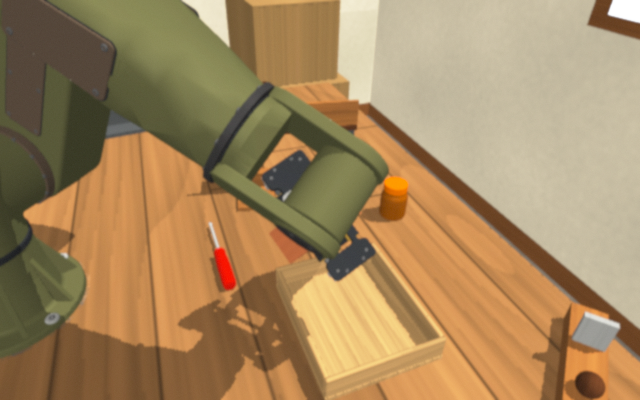

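The tin is over the near-left part of the tray, tin corner at about (290,245), and nothing has spilled. Continuing the pour.

```bash
python3 -m handwheel '[[[0,0,0],0.1,1],[[0,0,0],0.2,1],[[0,0,0],0.3,1],[[0,0,0],0.4,1],[[0,0,0],0.5,1]]' 17
python3 -m handwheel '[[[0,0,0],0.08,1],[[0,0,0],0.16,1],[[0,0,0],0.24,1],[[0,0,0],0.32,1],[[0,0,0],0.4,1]]' 17
python3 -m handwheel '[[[0,0,0],0.06,1],[[0,0,0],0.12,1],[[0,0,0],0.18,1],[[0,0,0],0.24,1],[[0,0,0],0.3,1]]' 17
python3 -m handwheel '[[[0,0,0],0.06,1],[[0,0,0],0.12,1],[[0,0,0],0.18,1],[[0,0,0],0.24,1],[[0,0,0],0.3,1]]' 17
python3 -m handwheel '[[[0,0,0],0.08,1],[[0,0,0],0.16,1],[[0,0,0],0.24,1],[[0,0,0],0.32,1],[[0,0,0],0.4,1]]' 17
python3 -m handwheel '[[[0,0,0],0.04,1],[[0,0,0],0.08,1],[[0,0,0],0.08,1],[[0,0,0],0.08,1],[[0,0,0],0.08,1]]' 17
python3 - <<'E'
from h import *
st()
for n in("top","side"):
    p,d=camera(n);cv2.imwrite(f"pics/{n}4.png",p)
E
```

```text
time_s: 24.9
ee_pos: [0.5097, -0.162, 0.161]
eef_rot: [-1.63, 0.797, 1.323]
force: [-0.4, 0.7, -4.0]
grip_width: 0.0621
time_s: 25.4
ee_pos: [0.5097, -0.162, 0.1611]
eef_rot: [-1.231, 0.798, 1.323]
force: [-0.0, -0.1, -2.8]
grip_width: 0.0619
time_s: 25.9
ee_pos: [0.5097, -0.162, 0.1612]
eef_rot: [-0.932, 0.798, 1.323]
force: [-0.0, 0.1, -3.3]
grip_width: 0.0615
time_s: 26.4
ee_pos: [0.5097, -0.1621, 0.1614]
eef_rot: [-0.633, 0.798, 1.323]
force: [0.5, 0.5, -3.3]
grip_width: 0.0616
time_s: 26.9
ee_pos: [0.5097, -0.1621, 0.1616]
eef_rot: [-0.233, 0.798, 1.323]
force: [0.5, 0.3, -2.0]
grip_width: 0.0619
time_s: 27.4
ee_pos: [0.5097, -0.1621, 0.1617]
eef_rot: [-0.155, 0.798, 1.322]
force: [0.7, -0.5, -2.3]
grip_width: 0.0618
t 27.4 p [ 0.51  -0.162  0.162] q [-0.69  0.49  1.58  0.69  1.49  2.34] w 0.0618 F [ 0.7 -0.5 -2.3]
R x,y,z: [[0.172, 0.677, -0.716], [-0.985, 0.135, -0.108], [0.024, 0.724, 0.69]]
```

View pics/side4.png

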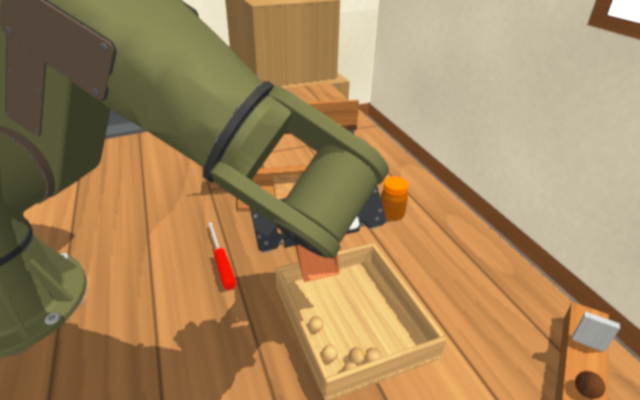

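Five knobs lie in the tray, at about (315,325), (328,353), (345,367), (355,355) and (373,355). Wrist load dropped by 0.8 N or more, roughly the weight of five knobs. Now I'll turn the tin back upright.

```bash
python3 -m handwheel '[[[0,0,0],-0.12,1],[[0,0,0],-0.26,1],[[0,0,0],-0.4,1],[[0,0,0],-0.54,1],[[0,0,0],-0.68,1]]' 17
python3 -m handwheel '[[[0,0,0],-0.14,1],[[0,0,0],-0.28,1],[[0,0,0],-0.42,1],[[0,0,0],-0.56,1],[[0,0,0],-0.7,1]]' 17
python3 -m handwheel '[[[0,0,0],-0.14,1],[[0,0,0],-0.28,1],[[0,0,0],-0.42,1],[[0,0,0],-0.56,1],[[0,0,0],-0.7,1]]' 17
python3 -m handwheel '[[[0,0,0],-0.14,1],[[0,0,0],-0.28,1],[[0,0,0],-0.42,1],[[0,0,0],-0.56,1],[[0,0,0],-0.7,1]]' 17
python3 -m handwheel '[[[0,0,0],-0.1,1],[[0,0,0],-0.2,1],[[0,0,0],-0.2,1],[[0,0,0],-0.2,1],[[0,0,0],-0.2,1]]' 17
python3 - <<'E'
from h import *
o,R=st()
for P in([.545,.008,.092],[.586,.171,.095],[.586,.171,.076]):print(np.round(R.T@(np.array(P)-o["ee_pos"])*1000))
E
```

```text
time_s: 28.0
ee_pos: [0.5097, -0.1621, 0.1616]
eef_rot: [-0.841, 0.798, 1.322]
force: [0.5, -0.1, -1.8]
grip_width: 0.0618
time_s: 28.5
ee_pos: [0.5097, -0.1621, 0.1616]
eef_rot: [-1.548, 0.798, 1.322]
force: [0.6, -0.1, -3.5]
grip_width: 0.0619
time_s: 29.0
ee_pos: [0.5097, -0.1621, 0.1616]
eef_rot: [-2.254, 0.798, 1.322]
force: [0.0, -0.1, -2.7]
grip_width: 0.0623
time_s: 29.5
ee_pos: [0.5097, -0.1621, 0.1616]
eef_rot: [-2.961, 0.798, 1.323]
force: [-0.2, -0.7, -2.4]
grip_width: 0.0619
time_s: 30.0
ee_pos: [0.5097, -0.1621, 0.1616]
eef_rot: [3.125, 0.798, 1.323]
force: [0.5, 0.9, -2.0]
grip_width: 0.0621
t 30.0 p [ 0.51  -0.162  0.162] q [-0.69  0.49  1.58  0.69  1.49 -0.67] w 0.0621 F [ 0.5  0.9 -2. ]
R x,y,z: [[0.171, 0.677, -0.716], [0.972, -0.234, 0.012], [-0.159, -0.698, -0.698]]
[171.  -6. -76.]
[ 286.   -5. -198.]
[ 300.   -5. -185.]
```

```bash
python3 -m handwheel '[[[25,-1,-10],0.02,1],[[65,-2,-29],0.02,1],[[105,-4,-47],0.02,1],[[145,-5,-64],0.02,1],[[171,-6,-76],0.02,1]]' 17
python3 - <<'E'
from h import *
o,R=st()
for P in([.545,.008,.094],[.588,.171,.094],[.588,.171,.076]):print(np.round(R.T@(np.array(P)-o["ee_pos"])*1000))
c=np.zeros((600,800,3),np.uint8)
for k,(n,y,x) in enumerate((("side",120,220),("top",120,240))):
    p,d=camera(n);cv2.imwrite(f"pics/{n}5.png",p);np.save(f"{n}5.npy",d)
    c[:600,400*k:400*k+400]=cv2.resize(p[y:y+150,x:x+100],None,fx=4,fy=4,interpolation=2)
cv2.imwrite("pics/c5.png",c)
E
```

```text
time_s: 30.5
ee_pos: [0.545, 0.0104, 0.0911]
eef_rot: [-3.135, 0.798, 1.325]
force: [-0.0, -0.7, -2.4]
grip_width: 0.062
t 30.5 p [0.545 0.01  0.091] q [-0.38  0.51  1.75  0.85  1.18 -0.59] w 0.062 F [-0.  -0.7 -2.4]
R x,y,z: [[0.17, 0.677, -0.716], [0.969, -0.248, -0.004], [-0.18, -0.693, -0.698]]
[-4.  1. -0.]
[ 114.    2. -121.]
[ 127.    2. -108.]
```

View pics/c5.png

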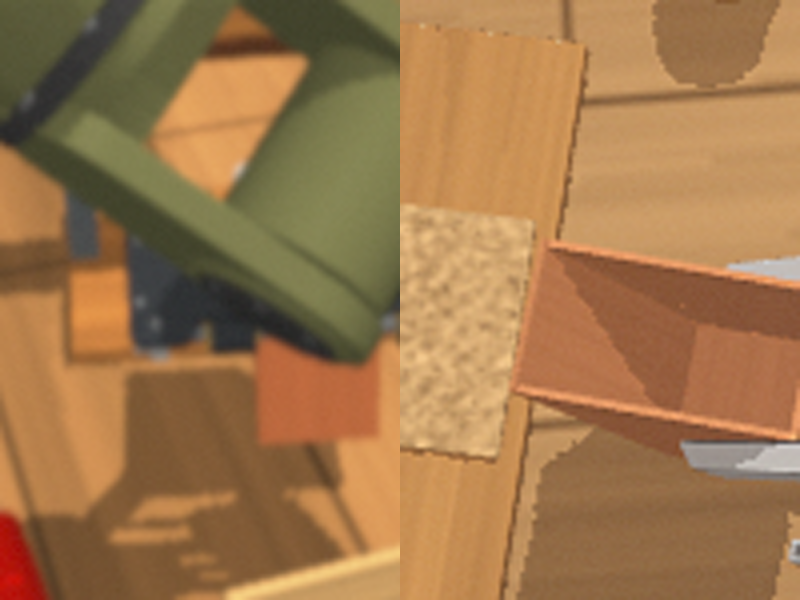

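The tin is held, empty and looks upright. In the top view the lip corners are at crop (550,243) and (515,388), and the tin interior is empty. I'll fit its rim plane from the depth.

Run:
```python
from h import *
W=cloud("top",np.load("top5.npy"));img=cv2.imread("pics/top5.png").astype(int)
u=np.array([.247,.969]);v=np.array([-.969,.247]);c=np.array([.545,.006])
L=np.stack([(W[...,:2]-c)@u,(W[...,:2]-c)@v,W[...,2]],-1)*1000
cop=(img[...,2]-img[...,0]>45)
def fit(lo,hi):
    m=cop&(L[...,0]>-35)&(L[...,0]<95)&(abs(L[...,1])<40)&(L[...,2]>lo)&(L[...,2]<hi)
    return L[m]
P=fit(110,150)
# top points by position bin
for x in range(-30,95,10):
    for s in(-1,1):
        q=P[(P[:,0]>=x)&(P[:,0]<x+10)&(P[:,1]*s>24)]
        if len(q):
            t=q[q[:,2]>q[:,2].max()-3];print(x,s,len(q),np.round([t[:,1].mean(),np.median(t[:,2])],1),end=" | ")
    print()
# outer wall back? floor
F=L[cop&(L[...,0]>-22)&(L[...,0]<25)&(abs(L[...,1])<25)&(L[...,2]>15)&(L[...,2]<60)]
if len(F)>20:
    A=np.c_[F[:,:2],np.ones(len(F))];print("floor",len(F),np.linalg.lstsq(A,F[:,2],rcond=None)[0],np.median(F[:,2]))
```

```text
-30 -1 16 [-26.2 131.9] | -30 1 14 [ 28.8 132.5] | 
-20 -1 31 [-26.8 131.9] | -20 1 18 [ 31.9 133. ] | 
-10 -1 31 [-26.5 132.2] | -10 1 22 [ 32.1 131.7] | 
0 -1 35 [-26.9 131.6] | 0 1 28 [ 32.1 131.7] | 
10 -1 28 [-27. 131.] | 10 1 25 [ 32.3 133.3] | 
20 -1 31 [-26.6 131.3] | 20 1 26 [ 31.9 131.2] | 
30 -1 32 [-26.8 131.3] | 30 1 26 [ 32.  132.2] | 
40 -1 32 [-26.8 130.7] | 40 1 25 [ 32.2 132.6] | 
50 -1 31 [-26.5 131.6] | 50 1 26 [ 32.1 131.8] | 
60 -1 31 [-27.  130.9] | 60 1 25 [ 32.3 132. ] | 
70 -1 33 [-27.1 132.1] | 70 1 39 [ 31.8 131.6] | 
80 -1 20 [-26.5 132.2] | 80 1 42 [ 29.4 131.5] | 

floor 594 [ 7.82733422e-03 -5.39688706e-02  3.56042778e+01] 35.47021270192702
```

```bash
python3 -m handwheel '[[[14,0,-14],0,1],[[40,1,-41],0,1],[[68,1,-70],0,1],[[96,2,-98],0,1],[[116,2,-119],0,1]]' 17
python3 -m handwheel '[[[3,0,3],0,1],[[6,0,6],0,1],[[8,0,8],0,1],[[9,0,9],0,1],[[9,0,9],0,1]]' 17
python3 -c "from h import *;st()"
```

```text
time_s: 31.1
ee_pos: [0.5879, 0.1731, 0.0915]
eef_rot: [-3.133, 0.797, 1.328]
force: [-0.0, -1.4, -2.6]
grip_width: 0.0619
time_s: 31.6
ee_pos: [0.5878, 0.172, 0.0785]
eef_rot: [-3.132, 0.797, 1.328]
force: [0.3, 0.2, -3.0]
grip_width: 0.0622
t 31.6 p [0.588 0.172 0.078] q [-0.07  0.56  1.7   0.97  0.99 -0.43] w 0.0622 F [ 0.3  0.2 -3. ]
R x,y,z: [[0.168, 0.678, -0.716], [0.969, -0.247, -0.006], [-0.181, -0.692, -0.699]]
```

```bash
python3 -m handwheel '[[[0.5,0,0.5],0,1],[[1,0,1],0,1],[[1.4,0,1.4],0,1],[[1.7,0,1.7],0,1],[[1.7,0,1.7],0,1]]' 17
python3 -c "from h import *;st()"
```

```text
time_s: 32.1
ee_pos: [0.5878, 0.172, 0.0761]
eef_rot: [-3.132, 0.797, 1.328]
force: [-0.6, 0.2, -2.9]
grip_width: 0.0622
t 32.1 p [0.588 0.172 0.076] q [-0.07  0.57  1.7   0.97  0.99 -0.43] w 0.0622 F [-0.6  0.2 -2.9]
R x,y,z: [[0.168, 0.678, -0.716], [0.969, -0.247, -0.006], [-0.181, -0.692, -0.699]]
```

```bash
python3 -m handwheel '[[[0.2,0,0.2],0,1],[[0.4,0,0.4],0,1],[[0.6,0,0.6],0,1],[[0.7,0,0.7],0,1],[[0.7,0,0.7],0,1]]' 17
python3 -m handwheel '[[[0.1,0,0.1],0,1],[[0.2,0,0.2],0,1],[[0.3,0,0.3],0,1],[[0.4,0,0.4],0,1],[[0.4,0,0.4],0,1]]' 17
```

```text
time_s: 32.6
ee_pos: [0.5878, 0.172, 0.0751]
eef_rot: [-3.132, 0.797, 1.328]
force: [-0.9, 0.3, -2.7]
grip_width: 0.0621
time_s: 33.1
ee_pos: [0.5879, 0.172, 0.075]
eef_rot: [-3.133, 0.797, 1.327]
force: [-4.1, -2.2, 5.8]
grip_width: 0.0621
```

Contact with the mat at z = 0.075, as expected, with about 8 N. Releasing.

```bash
python3 -m handwheel '[[[0,0,0],0,-0.36],[[0,0,0],0,-0.42],[[0,0,0],0,-0.6],[[0,0,0],0,-0.8],[[0,0,0],0,-1]]' 10
python3 -m handwheel '[[[0,0,0],0,-1],[[0,0,0],0,-1],[[0,0,0],0,-1],[[0,0,0],0,-1],[[0,0,0],0,-1]]'
python3 -c "from h import *;st()"
```

```text
time_s: 33.6
ee_pos: [0.5879, 0.172, 0.0749]
eef_rot: [-3.133, 0.797, 1.327]
force: [0.2, -0.8, -0.5]
grip_width: 0.087
time_s: 34.1
ee_pos: [0.5879, 0.172, 0.0749]
eef_rot: [-3.133, 0.797, 1.327]
force: [-0.3, 0.0, -0.1]
grip_width: 0.0937
t 34.1 p [0.588 0.172 0.075] q [-0.07  0.57  1.7   0.97  0.98 -0.44] w 0.0937 F [-0.3  0.  -0.1]
R x,y,z: [[0.168, 0.678, -0.715], [0.969, -0.247, -0.006], [-0.181, -0.692, -0.699]]
```

Now I'll back out along the tool axis and check.

```bash
python3 -m handwheel '[[[-15,0,0],0,-1],[[-45,0,0],0,-1],[[-80,0,0],0,-1],[[-115,0,0],0,-1],[[-150,0,0],0,-1]]'
python3 -m handwheel '[[[-35,0,0],0,-1],[[-70,0,0],0,-1],[[-105,0,0],0,-1],[[-140,0,0],0,-1],[[-150,0,0],0,-1]]'
python3 -m handwheel '[[[0,0,0],0,-1],[[0,0,0],0,-1],[[0,0,0],0,-1],[[0,0,0],0,-1],[[0,0,0],0,-1]]'
python3 - <<'E'
from h import *
st()
p,d=camera("top");np.save("top6.npy",d)
W=cloud("top",d);img=p.astype(int)
u=np.array([.198,.98]);v=np.array([-.98,.198]);c=np.array([.591,.1634])
L=np.stack([(W[...,:2]-c)@u,(W[...,:2]-c)@v,W[...,2]],-1)*1000
P=L[(abs(L[...,0])<60)&(abs(L[...,1])<60)&(L[...,2]>106)&(L[...,2]<124)]
for y in range(-40,44,6):
    q=P[(P[:,1]>=y)&(P[:,1]<y+6)]
    if len(q):print(y,len(q),np.round([q[:,0].min(),q[:,0].max(),np.median(q[:,2])],1))
s,_=camera("side")
o=np.zeros((600,800,3),np.uint8)
o[:300,:480]=cv2.resize(p[60:260,140:460],None,fx=1.5,fy=1.5);o[300:600,:400]=cv2.resize(s[90:240,200:400],None,fx=2,fy=2)
o[300:600,400:]=cv2.resize(s[230:380,260:460],None,fx=2,fy=2);o[:300,480:]=cv2.resize(p[130:280,390:550],None,fx=2,fy=2)
cv2.imwrite("pics/c6.png",o)
E
```

```text
time_s: 34.6
ee_pos: [0.562, 0.0687, 0.1839]
eef_rot: [-3.133, 0.798, 1.327]
force: [0.0, 0.6, 0.2]
grip_width: 0.0937
time_s: 35.1
ee_pos: [0.5364, -0.0354, 0.2943]
eef_rot: [-3.139, 0.799, 1.32]
force: [-0.6, 1.4, -0.5]
grip_width: 0.0941
time_s: 35.6
ee_pos: [0.5363, -0.0349, 0.2937]
eef_rot: [-3.138, 0.799, 1.322]
force: [-0.1, -0.2, 0.1]
grip_width: 0.0943
t 35.6 p [ 0.536 -0.035  0.294] q [-0.47  0.26  1.56  0.75  1.54 -0.33] w 0.0943 F [-0.1 -0.2  0.1]
R x,y,z: [[0.172, 0.676, -0.716], [0.969, -0.249, -0.003], [-0.18, -0.693, -0.698]]
-28 71 [-25.   23.2 115.9]
-22 37 [-25.    8.2 114.1]
-16 12 [-25.3 -22.  113.5]
-10 14 [-24.9 -21.5 116.3]
-4 12 [-25.1 -21.5 114.5]
2 14 [-24.2 -20.5 115.1]
8 13 [-24.  -20.4 115.1]
14 11 [-23.7 -20.9 114.9]
20 14 [-23.8 -19.7 115. ]
26 14 [-23.2 -19.6 114.8]
32 89 [-23.   24.  115.6]
38 1 [-21.7 -21.7 116.1]
```

View pics/c6.png

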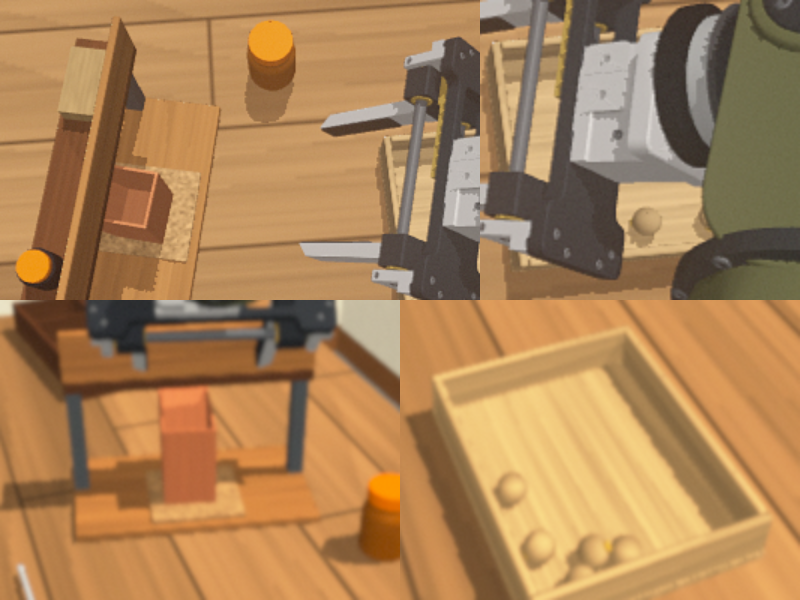

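The tin stands upright and empty on the mat, about (+3, +5) mm from its middle, rim at z ≈ 115 mm. All five knobs are in the tray, the gripper is clear, and the glue jar hasn't moved. Handing in.

```bash
python3 -c "
from station import *
print(hand_in())"
```

```text
the job is handed in; nothing more can be done
None
```

I poured all five knobs into the tray and stood the empty tin back on the mat, then handed the job in at about 36 s. The station gives no verdict, so what follows comes from my own checks.

- **Getting the lean:** the moves only shift the tool and spin it about its own x axis. I got a lean of about 44° by repeatedly pushing the arm against its reach limit towards +y.
- **Carry and pour:** I gripped the tin at 17 N and drew it out from under the shelf. Spinning it by about 3 rad over the tray poured the knobs out. I then turned it back and lowered it until the wrist force changed by about 8 N at contact, well under the 35 N limit.
- **Tin:** before lowering, the depth fit showed the rim level to within about 0.5°. After release the rim read about 115 mm high, against an expected 116 mm. The base is about +3 and +5 mm from the mat's middle, within the 26 mm allowed.
- **Knobs:** the side view shows all five in the tray, in the same places as in the earlier picture after the pour. I judged this by eye, because the arm partly hid the tray from the top camera.
- **Robot and bystanders:** the gripper is open and clear, with about zero force on the wrist. The glue jar looks unmoved. The screwdriver was unmoved in the picture taken after the pour; only its tip shows in the last one, and the arm stayed well above it.

No check failed or disagreed. The depth fit of the tin's floor was noisy, so I relied on the rim instead.

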